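# Set the overload stop of the parcel scale

## Robot

A 6-joint arm with a two-finger parallel gripper is mounted at the origin on the work surface. World frame = base frame: x ahead of the robot, y to its left, z up, the work surface at z = 0. Lengths are in m, angles in rad, forces in N, time in s.
With the tool pointing down it reaches from about 0.25 to 0.775 m from the base axis. Payload 4 kg.
Tool frame: the origin (TCP) lies at the very end of the fingers, on their centre line; the grasp point (between the pads) lies 19 mm behind it; x points along the fingers, y is the direction in which the jaws open and shut, and the axes are right-handed (so a half turn about x gives the same grasp; the last joint's range is limited). The gripper opens to 94 mm and grips with 3 to 60 N. Pads are 16 mm wide; open, the fingers measure 119 mm over their backs; the gripper's body (75 mm by 177 mm) begins 78 mm behind the grasp point.
Start: joints at [1.088, 0.087, 1.371, -0, 1.684, -0.103], TCP at [0.204, 0.511, 0.206] pointing down, gripper open.
Joint ranges: [-3.1, 3.1], [-0.76, 2.03], [0.27, 2.55], [-1.08, 4.22], [0.17, 2.65], [-2.57, 2.57]. Speed limits (rad/s): [2.79, 2.79, 3.14, 3.14, 3.14, 3.14].

## Interface

Orientations are given as a unit quaternion [w, x, y, z].
In Python, from plant import state, snapshot, camera_info, close_job gives the robot as it stands.
- The arm moves only by the tool jog_arm, never from a script. Its argument "targets" is a list of rows, each an object with "travel": the shift along the tool's x, y, z in mm, a list of three; "rot": the turn, a rotation vector about the tool's x, y, z in degrees, a list of three; "hand": the opening, from -1 (shut) to 1 (fully open). In form: [{"travel": [x, y, z], "rot": [ax, ay, az], "hand": hand}, ...]. A call has 1 to 8 rows; each row shifts and turns the commanded pose from where the row before left it, along the tool's axes as they then stand; what a row does not reach is not made up. A row lasts 1/10 s, in which the tool goes at most 50 mm and 8.59 degrees, less where a joint would pass 70% of its speed; a pose out of reach is approached as far as the arm can. A call with a gripper value outside its range is refused whole. The fingers move at their own pace and stop on an object; "grip_force" is the grip in N (left out, the last holds). Time passes only in rows, so rows that do not move let the fingers close. It gives the time, the measured TCP pose, the force and the opening at its end, in the units of the state.
- state(): the state, without advancing time (a new reading comes with each control period).
- snapshot(name): name is "scene" or "top" or "wrist"; returns the picture (420x560x3 uint8, red, green, blue); there is no depth.
- camera_info(name): a dict with "intrinsics" (3x3 intrinsics, pixels), "dist" ([k1, k2, p1, p2, k3] as OpenCV has them; the pictures are not rectified), "view" (4x4, takes a point from world to camera coordinates). Camera axes: x right, y down, z forward; pixel columns grow to the right and rows downward; lengths in m; the calibration is good to about 2 mm. A picture is of the moment at which its call begins: read the wrist's pose just before it. camera_info takes no time and is no camera call; for the wrist camera it gives the pose at the moment of the call.
- close_job(): hands the job in, once; it reports no verdict.
The state is a dict: "t": time; "joint_pos": joint angles; "dq": joint speeds; "effort": joint torques, N m; "ee_pos": TCP position; "tool_rot": TCP orientation; "contact_force": force on the tool from outside, world axes, zero at the start; "moment": the same for the moment, N m; "finger_gap": finger opening in m.
Only numpy, scipy, OpenCV 4.12 (cv2) and the standard library are available. Lean on these libraries where they do the work, as an engineer would, in place of code of your own. Each camera call takes 0.05 s, during which the arm holds its last target. There are 200 camera calls.

## Task

Set the parcel scale's overload stop: turn its tee-bar screw clockwise until you feel it bottom on the pad, without forcing it so hard that its collar is wrenched round, then back it off a quarter of a turn and let go of it. Leave the round trim knob beside it, the check weight on the platform and the screwdriver and bolt seal lying by it as they are.

Things in the scene. Friction and masses are not known exactly. Their poses are not given: they have to be found in the camera images.
- scale: Grey parcel scale, fixed to the bench: base 250 x 290 mm, steel platform 260 x 300 mm, its top 82 mm above the table, a display on a post at its +x edge. Origin at table height under the platform's centre. Two screws stand side by side on a lug at its -x edge: the stop screw with the tall tee bar at x, y = (-175, 0) mm and the low round trim knob at (-175, -78) mm.
- lug (a point): Middle of the upper face of the flat steel lug that sticks out of the platform's -x edge above a ledge of the base; axes as the scale's. The lug is 95 mm (x) by 155 mm (y), its top 80 mm above the table. This point is 7.5 mm in +x and 32.5 mm in -y from the stop screw's axis.
- stop_screw: Tee bar of the stop screw: plain upright steel bar 60 mm long, 14 mm thick, 28 mm tall, gripped across the 14 mm from above. Origin at its centre, on the screw's axis, 124 mm above the table; x along the bar, y across it, z up. Under it a neck 11 mm across, 18 mm long. Right-handed thread, 1 mm a turn: clockwise from above drives the tip down (the bar keeps its height). Starts 0.2 to 0.65 turn up.
- screw_tip (a point): Lower end of the stop screw, on its axis under the lug; z up. It meets the hard-faced pad when level with point stop_pad. The screw runs at about 0.05 N m and stays where it is left; once the tip meets the pad the torque climbs by about 1.5 to 2 N m per radian of further turn. The angle at which they meet differs every time.
- stop_pad (a point): Centre of the top of the stop pad on the base's ledge, 38 mm above the table, straight under the screw; z up. A quarter turn is only 0.25 mm of gap, finer than these poses: the bottom has to be felt.
- collar_mark (a point): Mark on the rim of the round steel collar (32 mm diameter, z 80 to 92 mm) that is pressed into the lug and carries the screw's thread; 16 mm from the screw's axis, at no set angle. The collar holds against about 0.35 N m; if the bottomed screw is turned harder than that, the collar is wrenched round in the lug.
- trim_rim (a point): Point on the upper rim of the level-trim knob, a low round steel knob 28 mm in diameter whose top is 96 mm above the table; it turns easily and must not be turned.
- check_weight: the steel check weight, 42 mm wide and 60 mm tall with a knob on top, 0.5 kg, standing on the platform; origin under its centre
- screwdriver: screwdriver lying on the table beside the bracket, a bystander; x along it
- bolt_seal: container bolt seal, about 90 mm long, 22 mm thick, lying on the table beside the bracket, a bystander; x along it

How it is judged:
By the outcome, as a careful person would: the job done as asked, in the order asked, and still so for the second after the job is handed in, with the robot touching nothing.
It also fails if it takes over 64 s, if anything falls off the work surface, if the arm or the gripper's body presses on something with over 40 N, if the wrist force passes 120 N, or if a joint passes its speed limit or range.

## Working session

There is one attempt and no reset: what is moved stays moved. The work goes in short steps, Python scripts to look and compute and a tool call to move; the robot and the scene stay as the last step left them, time stands still between calls to the robot, and variables do not carry over. Pictures are saved under pics/ and viewed, about 8 in all and at most 12, crops included, and the job is handed in when it is done.

Besides the shell and the picture viewer there is one more tool, called in YAML: its name, and indented under it one key for each argument. jog_arm: Moves the arm, as the interface text tells. Its arguments: {"type":"object","properties":{"targets":{"type":"array"},"grip_force":{"type":"number"}},"required":["targets"]}

```bash
mkdir -p pics; ls; python3 - <<'E'
from plant import *
import cv2
print(state())
for n in("top","scene"):
    cv2.imwrite(f"pics/{n}0.png",snapshot(n)[:,:,::-1]); c=camera_info(n);print(n,c)
E
```

```text
pics
{'t': 0.0, 'joint_pos': array([ 1.08789935e+00,  8.79326031e-02,  1.37226007e+00, -5.05226375e-06,
        1.68359248e+00, -1.03110757e-01]), 'dq': array([-8.12632598e-05,  9.84151635e-04,  1.43748522e-03,  3.25601495e-04,
        4.38617236e-05,  1.29420121e-03]), 'effort': array([-7.02397101e-04, -3.40190721e+01, -3.02420855e+01,  7.16130668e-02,
        3.30148847e-02, -1.72816535e-04]), 'ee_pos': array([0.20364992, 0.51031141, 0.20431347]), 'tool_rot': array([ 0.69417348,  0.13272666,  0.69461786, -0.13421194]), 'contact_force': array([-0.45710384, -0.33214256, -0.52570624]), 'moment': array([ 0.0409405 , -0.03978183, -0.00076907]), 'finger_gap': 0.0939064067128234}
top {'intrinsics': array([[535.3446087 ,   0.        , 284.46702838],
       [  0.        , 535.3446087 , 207.23202846],
       [  0.        ,   0.        ,   1.        ]]), 'dist': array([-0.04329115,  0.        ,  0.        ,  0.        ,  0.        ]), 'view': array([[ 0.00425116, -0.99998273,  0.00405727,  0.02406093],
       [-0.98607535, -0.00486648, -0.16622789,  0.62765197],
       [ 0.16624477, -0.00329412, -0.98607902,  1.02429369],
       [ 0.        ,  0.        ,  0.        ,  1.        ]])}
scene {'intrinsics': array([[458.56117403,   0.        , 279.76558055],
       [  0.        , 458.56117403, 207.12177273],
       [  0.        ,   0.        ,   1.        ]]), 'dist': array([0.03005763, 0.        , 0.        , 0.        , 0.        ]), 'view': array([[-0.84974238,  0.52708044,  0.01113953,  0.53917851],
       [ 0.41968328,  0.68908597, -0.59078463, -0.21666545],
       [-0.31906712, -0.49733966, -0.8067524 ,  1.38497425],
       [ 0.        ,  0.        ,  0.        ,  1.        ]])}
```

View pics/top0.png

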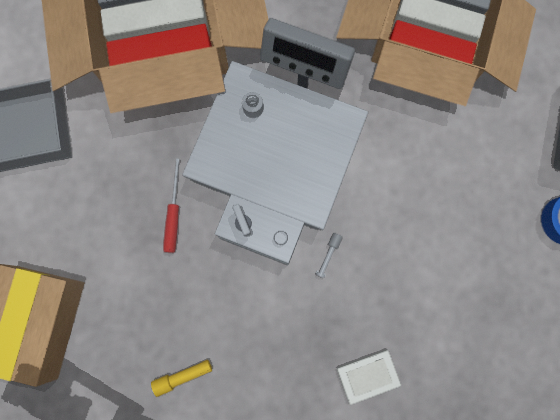

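View pics/scene0.png

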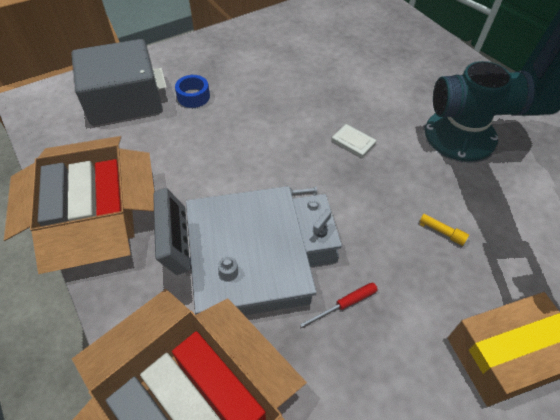

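The top view shows the tee bar at about (242,220), the trim knob at (280,238), and the platform corners at (231,64), (367,113), (323,228) and (185,176). In the scene view the bar is near (321,224). Next I'll enlarge both.

```bash
python3 - <<'E'
import cv2,numpy as np
a=cv2.imread("pics/top0.png")[190:265,205:305];b=cv2.imread("pics/scene0.png")[180:255,285:385]
f=lambda i:cv2.resize(i,None,fx=7,fy=7,interpolation=cv2.INTER_CUBIC)[:, :]
cv2.imwrite("pics/c1.png",cv2.resize(np.hstack([f(a)[:, :],f(b)]),(800,300)) if 0 else np.vstack([cv2.resize(a,(400,300),interpolation=2),cv2.resize(b,(400,300),interpolation=2)]))
E
```

```text
(no output)
```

View pics/c1.png

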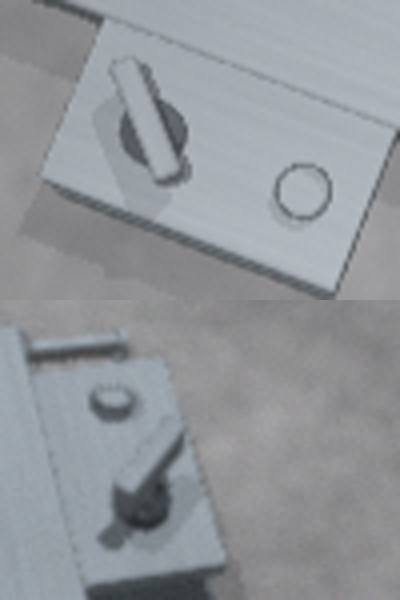

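The crop shows the bar's top face running from top-camera (235.7,205.7) to (247.5,235), the knob's top at (280.5,238), and the lug corners.

```bash
cat > h.py <<'E'
import numpy as np,cv2
from plant import *
from scipy.spatial.transform import Rotation as R
def ray(n,uv,z,c=None):
    c=c or camera_info(n); V=c["view"]
    p=cv2.undistortPoints(np.array([[uv]],float),c["intrinsics"],c["dist"])[0,0]
    d=V[:3,:3].T@np.array([p[0],p[1],1]); o=-V[:3,:3].T@V[:3,3]
    return o+d*(z-o[2])/d[2]
def proj(n,P,c=None):
    c=c or camera_info(n);V=c["view"]
    return cv2.projectPoints(np.array(P,float).reshape(-1,1,3),cv2.Rodrigues(V[:3,:3])[0],V[:3,3],c["intrinsics"],c["dist"])[0].reshape(-1,2)
def tool():
    s=state();q=s["tool_rot"];return s,R.from_quat(np.r_[q[1:],q[0]])
E
python3 - <<'E'
from h import *
pl=np.array([ray("top",p,.082)for p in[(231,64),(367,113),(323,228),(185,176)]])
print(pl.mean(0),[np.linalg.norm(pl[i]-pl[i-1]) for i in range(4)])
ex=(pl[0]+pl[1]-pl[2]-pl[3]);print("yaw",np.degrees(np.arctan2(ex[1],ex[0])))
y=np.arctan2(ex[1],ex[0]);Z=np.array([[np.cos(y),-np.sin(y)],[np.sin(y),np.cos(y)]])
for l in [(-.175,0),(-.175,-.078)]: print("pred",pl.mean(0)[:2]+Z@np.array(l))
lg=[ray("top",p,.08) for p in[(230.75,195),(215.5,235),(288.75,263.25)]]
print("lug",lg)
a,b=ray("top",(235.75,205.75),.138),ray("top",(247.5,235),.138)
print("bar",a,b,(a+b)/2,np.linalg.norm(a-b),np.degrees(np.arctan2(*(a-b)[1::-1])))
print("collar",ray("top",(243.4,222.7),.092),"trim",ray("top",(280.5,238),.096))
s,r=tool();print(s["ee_pos"],r.as_matrix())
print(proj("scene",[(a+b)/2-[0,0,.0],a,b]))
E
```

```text
[0.7507979  0.04376515 0.082     ] [np.float64(0.251337155491591), np.float64(0.2959736743317122), np.float64(0.2515857550888717), np.float64(0.29052446634153495)]
yaw -20.570872406838834
pred [0.5869562  0.10525416]
pred [0.55954967 0.03222757]
lug [array([0.6467729, 0.132794 , 0.08     ]), array([0.56752474, 0.16079369, 0.08      ]), array([0.51351042, 0.01831877, 0.08      ])]
bar [0.61545334 0.11737596 0.138     ] [0.56115492 0.09478392 0.138     ] [0.58830413 0.10607994 0.138     ] 0.058810867224448636 22.590812104788544
collar [0.5902538  0.10608474 0.092     ] trim [0.56054536 0.03441357 0.096     ]
[0.2036901  0.5103647  0.20442335] [[-9.27677111e-04  3.70761921e-01  9.28727483e-01]
 [-1.74610458e-03  9.28725866e-01 -3.70763020e-01]
 [-9.99998045e-01 -1.96560368e-03 -2.14168639e-04]]
[[322.70597292 216.80269314]
 [315.60093079 225.57113239]
 [329.61963271 208.27262902]]
```

Measured heights and sizes agree: bar 58.8 mm long against 60, and its centre at (588,106) mm is within 2 mm of where the scale pose puts it. The bar's angle is 22.6°. I'll move to hover now.

jog_arm:
  targets:
    - {"travel": [0, -14.6, 31.7], "rot": [0, 0, 0], "hand": 1}
    - {"travel": [0, -14.6, 31.7], "rot": [0, 0, 0], "hand": 1}
    - {"travel": [0, -14.6, 31.7], "rot": [0, 0, 0], "hand": 1}
    - {"travel": [0, -14.6, 31.7], "rot": [0, 0, 0], "hand": 1}
    - {"travel": [0, -14.6, 31.7], "rot": [0, 0, 0], "hand": 1}
    - {"travel": [0, -14.6, 31.7], "rot": [0, 0, 0], "hand": 1}
    - {"travel": [0, -14.6, 31.7], "rot": [0, 0, 0], "hand": 1}
    - {"travel": [0, -14.6, 31.7], "rot": [0, 0, 0], "hand": 1}

```text
t: 0.9
ee_pos: [0.3967, 0.307, 0.205]
tool_rot: [0.694, 0.133, 0.695, -0.134]
contact_force: [0.4, 0.5, -0.1]
finger_gap: 0.0938
```

jog_arm:
  targets:
    - {"travel": [0, -14.6, 31.7], "rot": [0, 0, 0], "hand": 1}
    - {"travel": [0, -14.6, 31.7], "rot": [0, 0, 0], "hand": 1}
    - {"travel": [0, -14.6, 31.7], "rot": [0, 0, 0], "hand": 1}
    - {"travel": [0, -14.6, 31.7], "rot": [0, 0, 0], "hand": 1}
    - {"travel": [0, -14.6, 31.7], "rot": [0, 0, 0], "hand": 1}
    - {"travel": [0, -14.6, 31.7], "rot": [0, 0, 0], "hand": 1}
    - {"travel": [0, -14.6, 31.7], "rot": [0, 0, 0], "hand": 1}
    - {"travel": [0, -14.6, 31.7], "rot": [0, 0, 0], "hand": 1}

```text
t: 1.7
ee_pos: [0.5889, 0.1047, 0.2047]
tool_rot: [0.694, 0.133, 0.695, -0.134]
contact_force: [1.2, 0.6, 0.3]
finger_gap: 0.0937
```

jog_arm:
  targets:
    - {"travel": [0, 0, 0], "rot": [-7.4, 0, 0], "hand": 1}
    - {"travel": [0, 0, 0], "rot": [-7.4, 0, 0], "hand": 1}
    - {"travel": [0, 0, 0], "rot": [-7.4, 0, 0], "hand": 1}
    - {"travel": [0, 0, 0], "rot": [-7.4, 0, 0], "hand": 1}
    - {"travel": [0, 0, 0], "rot": [-7.4, 0, 0], "hand": 1}
    - {"travel": [0, 0, 0], "rot": [-7.4, 0, 0], "hand": 1}
    - {"travel": [0, 0, 0], "rot": [0, 0, 0], "hand": 1}
    - {"travel": [0, 0, 0], "rot": [0, 0, 0], "hand": 1}

```text
t: 2.5
ee_pos: [0.5881, 0.1058, 0.205]
tool_rot: [0.693, -0.138, 0.694, 0.138]
contact_force: [0.2, -0.3, 1.1]
finger_gap: 0.0937
```

```bash
python3 - <<'E'
from h import *
s,r=tool();c=camera_info("wrist")
cv2.imwrite("pics/w1.png",snapshot("wrist")[:,:,::-1])
import pickle;pickle.dump(c,open("w1.pkl","wb"))
print(s["t"],s["ee_pos"],s["joint_pos"],s["contact_force"],s["moment"],r.as_matrix())
print(proj("wrist",[[.588,.106,.138],[.6154,.1174,.138],[.5612,.0948,.138]],c))
E
```

```text
2.5 [0.5881494  0.10583573 0.20497552] [ 8.31014883e-02  1.94463592e-01  1.25118477e+00  1.45572560e-04
  1.69685937e+00 -1.88017644e+00] [ 0.15572878 -0.29176921  1.06594393] [ 0.0751183   0.03382408 -0.00890168] [[-9.23912022e-04 -3.82499160e-01  9.23955377e-01]
 [ 6.79617868e-05  9.23955745e-01  3.82499380e-01]
 [-9.99999571e-01  4.16189434e-04 -8.27658495e-04]]
[[281.51353138 219.01231694]
 [281.54037295 256.75319041]
 [281.42070722 179.75621994]]
```

View pics/w1.png

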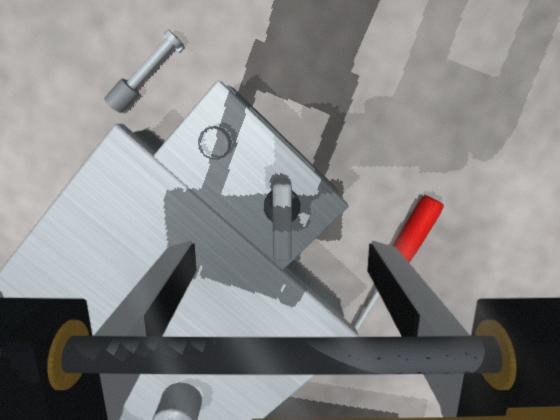

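The wrist view shows the bar vertical at column ~282, rows ~180–265, as predicted in column. I'll zoom in for its ends and collar.

```bash
python3 - <<'E'
import cv2
a=cv2.imread("pics/w1.png")[165:285,225:345]
a=cv2.convertScaleAbs(a,alpha=1.4,beta=20)
cv2.imwrite("pics/c2.png",cv2.resize(a,(600,600),interpolation=2))
E
```

```text
(no output)
```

View pics/c2.png

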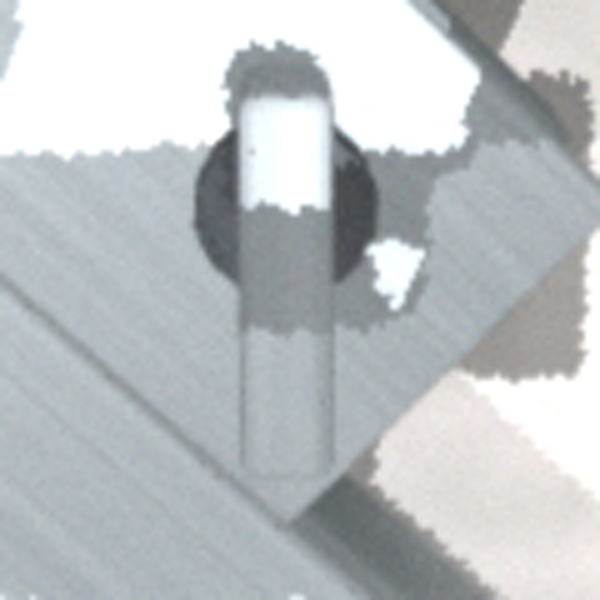

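The crop shows the bar's top at columns 272.8–291.2 and rows 184–260, and the collar centred at about (282.2,206.6).

```bash
python3 - <<'E'
from h import *
import pickle;c=pickle.load(open("w1.pkl","rb"))
a,b=ray(0,(282,184),.138,c),ray(0,(282,260),.138,c)
print(a,b,(a+b)/2,np.linalg.norm(a-b),np.degrees(np.arctan2(*(b-a)[1::-1])))
print(ray(0,(282.2,206.6),.092,c), ray(0,(215,142),.096,c))
s,r=tool();print(r.inv().apply((a+b)/2-s["ee_pos"])*1e3)
E
```

```text
[0.56386621 0.09635174 0.138     ] [0.61770611 0.1187325  0.138     ] [0.59078616 0.10754212 0.138     ] 0.058306376829778225 22.572216140234385
[0.59072532 0.10779961 0.092     ] [0.56066704 0.036687   0.096     ]
[67.08979736  0.57981732  3.07308846]
```

jog_arm:
  targets:
    - {"travel": [14, 0.3, 1.8], "rot": [0, 0, 0], "hand": 0}
    - {"travel": [14, 0, 0], "rot": [0, 0, 0], "hand": 0}
    - {"travel": [14, 0, 0], "rot": [0, 0, 0], "hand": 0}
    - {"travel": [14, 0, 0], "rot": [0, 0, 0], "hand": 0}
    - {"travel": [14, 0, 0], "rot": [0, 0, 0], "hand": 0}
    - {"travel": [14, 0, 0], "rot": [0, 0, 0], "hand": 0}
    - {"travel": [14, 0, 0], "rot": [0, 0, 0], "hand": 0}
    - {"travel": [0, 0, 0], "rot": [0, 0, 0], "hand": 0}
  grip_force: 10

```text
t: 3.35
ee_pos: [0.5882, 0.1066, 0.1043]
tool_rot: [0.692, -0.139, 0.695, 0.139]
contact_force: [-0.5, -0.6, 0.8]
finger_gap: 0.0469
```

jog_arm:
  targets:
    - {"travel": [0, 0, 0], "rot": [0, 0, 0], "hand": -0.4}
    - {"travel": [0, 0, 0], "rot": [0, 0, 0], "hand": -0.6}
    - {"travel": [0, 0, 0], "rot": [0, 0, 0], "hand": -1}
    - {"travel": [0, 0, 0], "rot": [0, 0, 0], "hand": -1}
    - {"travel": [0, 0, 0], "rot": [0, 0, 0], "hand": -1}
    - {"travel": [0, 0, 0], "rot": [0, 0, 0], "hand": -1}
  grip_force: 10

```text
t: 3.95
ee_pos: [0.5902, 0.1069, 0.1081]
tool_rot: [0.694, -0.139, 0.693, 0.139]
contact_force: [0.0, 0.7, 2.6]
finger_gap: 0.0136
```

```bash
cat > s.py <<'E'
from h import *
s,r=tool();m=r.as_matrix()
print(s["t"],"pos",(s["ee_pos"]*1e3).round(2),"yaw",np.degrees(np.arctan2(m[1,2],m[0,2])).round(2),"j6",np.degrees(s["joint_pos"][5]).round(1),"F",s["contact_force"].round(2),"M",s["moment"].round(3),"e6",s["effort"][5].round(3),"gap",(s["finger_gap"]*1e3).round(2))
E
python3 s.py
```

```text
Traceback (most recent call last):
  File "s.py", line 3, in <module>
    print(s["t"],"pos",(s["ee_pos"]*1e3).round(2),"yaw",np.degrees(np.arctan2(m[1,2],m[0,2])).round(2),"j6",np.degrees(s["joint_pos"][5]).round(1),"F",s["contact_force"].round(2),"M",s["moment"].round(3),"e6",s["effort"][5].round(3),"gap",(s["finger_gap"]*1e3).round(2))
                                                                                                                                                                                                                                               ^^^^^^^^^^^^^^^^^^^^^^^^^^^
AttributeError: 'float' object has no attribute 'round'
```

```bash
sed -i 's/(s\["finger_gap"\]\*1e3).round(2)/round(s["finger_gap"]*1e3,2)/' s.py; python3 s.py
```

```text
3.95 pos [590.24 106.93 108.15] yaw 22.65 j6 -107.8 F [0.04 0.74 2.6 ] M [0.023 0.005 0.061] e6 0.04 gap 13.55
```

jog_arm:
  targets:
    - {"travel": [0, 0, 0], "rot": [0, 0, 0], "hand": -1}
    - {"travel": [0, 0, 0], "rot": [0, 0, 0], "hand": -1}
    - {"travel": [0, 0, 0], "rot": [0, 0, 0], "hand": -1}
  grip_force: 45

```text
t: 4.25
ee_pos: [0.5903, 0.1069, 0.1082]
tool_rot: [0.694, -0.139, 0.693, 0.139]
contact_force: [-0.3, 0.5, 4.4]
finger_gap: 0.0137
```

```bash
python3 s.py
```

```text
4.25 pos [590.27 106.93 108.16] yaw 22.65 j6 -107.8 F [-0.26  0.51  4.4 ] M [0.094 0.117 0.085] e6 0.041 gap 13.67
```

jog_arm:
  targets:
    - {"travel": [0, 0, 0], "rot": [3, 0, 0], "hand": -1}
    - {"travel": [0, 0, 0], "rot": [3, 0, 0], "hand": -1}
    - {"travel": [0, 0, 0], "rot": [3, 0, 0], "hand": -1}
    - {"travel": [0, 0, 0], "rot": [3, 0, 0], "hand": -1}
    - {"travel": [0, 0, 0], "rot": [3, 0, 0], "hand": -1}
    - {"travel": [0, 0, 0], "rot": [3, 0, 0], "hand": -1}
    - {"travel": [0, 0, 0], "rot": [3, 0, 0], "hand": -1}
    - {"travel": [0, 0, 0], "rot": [3, 0, 0], "hand": -1}

```text
t: 5.05
ee_pos: [0.5902, 0.1072, 0.1082]
tool_rot: [0.707, 0.009, 0.707, -0.009]
contact_force: [-1.1, 1.7, 3.8]
finger_gap: 0.0134
```

```bash
python3 s.py
```

```text
5.05 pos [590.19 107.24 108.16] yaw -1.47 j6 -83.7 F [-1.1   1.74  3.81] M [0.289 0.095 0.08 ] e6 -0.375 gap 13.35
```

jog_arm:
  targets:
    - {"travel": [0, 0, 0], "rot": [3, 0, 0], "hand": -1}
    - {"travel": [0, 0, 0], "rot": [3, 0, 0], "hand": -1}
    - {"travel": [0, 0, 0], "rot": [3, 0, 0], "hand": -1}
    - {"travel": [0, 0, 0], "rot": [3, 0, 0], "hand": -1}
    - {"travel": [0, 0, 0], "rot": [3, 0, 0], "hand": -1}
    - {"travel": [0, 0, 0], "rot": [3, 0, 0], "hand": -1}
    - {"travel": [0, 0, 0], "rot": [3, 0, 0], "hand": -1}
    - {"travel": [0, 0, 0], "rot": [3, 0, 0], "hand": -1}

```text
t: 5.85
ee_pos: [0.5903, 0.1076, 0.1081]
tool_rot: [0.69, 0.156, 0.689, -0.155]
contact_force: [-0.3, 1.6, 3.9]
finger_gap: 0.0138
```

```bash
python3 s.py
```

```text
5.85 pos [590.28 107.55 108.15] yaw -25.46 j6 -59.7 F [-0.29  1.6   3.93] M [0.357 0.02  0.053] e6 -0.374 gap 13.83
```

jog_arm:
  targets:
    - {"travel": [0, 0, 0], "rot": [3, 0, 0], "hand": -1}
    - {"travel": [0, 0, 0], "rot": [3, 0, 0], "hand": -1}
    - {"travel": [0, 0, 0], "rot": [3, 0, 0], "hand": -1}
    - {"travel": [0, 0, 0], "rot": [3, 0, 0], "hand": -1}
    - {"travel": [0, 0, 0], "rot": [3, 0, 0], "hand": -1}
    - {"travel": [0, 0, 0], "rot": [3, 0, 0], "hand": -1}
    - {"travel": [0, 0, 0], "rot": [0, 0, 0], "hand": -1}
    - {"travel": [0, 0, 0], "rot": [0, 0, 0], "hand": -1}

```text
t: 6.65
ee_pos: [0.5904, 0.1077, 0.1082]
tool_rot: [0.658, 0.262, 0.657, -0.26]
contact_force: [0.4, 3.9, 4.7]
finger_gap: 0.0137
```

```bash
cat >> s.py <<'E'
import sys
if len(sys.argv)>1:
    L=[s["moment"][2]]
    for _ in range(5): snapshot("top"); L.append(state()["moment"][2])
    print(np.round(L,3))
E
python3 s.py 1
```

```text
6.65 pos [590.43 107.68 108.19] yaw -43.29 j6 -41.8 F [0.41 3.91 4.74] M [ 0.598 -0.095 -0.086] e6 -0.035 gap 13.72
[-0.086 -0.074 -0.065 -0.031 -0.005 -0.031]
```

jog_arm:
  targets:
    - {"travel": [0, 0, 0], "rot": [1, 0, 0], "hand": -1}
    - {"travel": [0, 0, 0], "rot": [1, 0, 0], "hand": -1}
    - {"travel": [0, 0, 0], "rot": [1, 0, 0], "hand": -1}
    - {"travel": [0, 0, 0], "rot": [1, 0, 0], "hand": -1}
    - {"travel": [0, 0, 0], "rot": [1, 0, 0], "hand": -1}

```text
t: 7.4
ee_pos: [0.5905, 0.1077, 0.1082]
tool_rot: [0.645, 0.29, 0.645, -0.289]
contact_force: [0.9, 4.5, 4.8]
finger_gap: 0.0137
```

```bash
python3 s.py 1
```

```text
7.4 pos [590.47 107.68 108.15] yaw -48.34 j6 -36.8 F [0.94 4.49 4.82] M [ 0.855 -0.14   0.048] e6 -0.089 gap 13.72
[ 0.048  0.034 -0.019  0.017  0.007 -0.   ]
```

jog_arm:
  targets:
    - {"travel": [0, 0.5, -0.4], "rot": [0, 0, 0], "hand": -1}
    - {"travel": [0, 0, 0], "rot": [1, 0, 0], "hand": -1}
    - {"travel": [0, 0, 0], "rot": [1, 0, 0], "hand": -1}
    - {"travel": [0, 0, 0], "rot": [1, 0, 0], "hand": -1}
    - {"travel": [0, 0, 0], "rot": [1, 0, 0], "hand": -1}
    - {"travel": [0, 0, 0], "rot": [1, 0, 0], "hand": -1}

```text
t: 8.25
ee_pos: [0.5905, 0.1078, 0.1081]
tool_rot: [0.632, 0.318, 0.631, -0.317]
contact_force: [1.5, 3.9, 6.2]
finger_gap: 0.0137
```

```bash
sed -i 's/range(5)/range(2)/' s.py; python3 s.py 1
```

```text
8.25 pos [590.52 107.82 108.13] yaw -53.35 j6 -31.7 F [1.47 3.87 6.22] M [ 0.66  -0.144  0.129] e6 -0.09 gap 13.71
[ 0.129  0.035 -0.021]
```

jog_arm:
  targets:
    - {"travel": [0, 0, 0], "rot": [1, 0, 0], "hand": -1}
    - {"travel": [0, 0, 0], "rot": [1, 0, 0], "hand": -1}
    - {"travel": [0, 0, 0], "rot": [1, 0, 0], "hand": -1}
    - {"travel": [0, 0, 0], "rot": [1, 0, 0], "hand": -1}
    - {"travel": [0, 0, 0], "rot": [1, 0, 0], "hand": -1}

```text
t: 8.85
ee_pos: [0.5906, 0.1078, 0.1081]
tool_rot: [0.618, 0.345, 0.617, -0.344]
contact_force: [0.5, 3.9, 5.3]
finger_gap: 0.0138
```

```bash
sed -i 's/range(2)/range(3)/' s.py; python3 s.py 1
```

```text
8.85 pos [590.59 107.83 108.15] yaw -58.36 j6 -26.7 F [0.53 3.93 5.27] M [ 0.609 -0.161  0.069] e6 -0.09 gap 13.82
[0.069 0.052 0.015 0.008]
```

jog_arm:
  targets:
    - {"travel": [0, 0, 0], "rot": [1, 0, 0], "hand": -1}
    - {"travel": [0, 0, 0], "rot": [1, 0, 0], "hand": -1}
    - {"travel": [0, 0, 0], "rot": [1, 0, 0], "hand": -1}
    - {"travel": [0, 0, 0], "rot": [1, 0, 0], "hand": -1}
    - {"travel": [0, 0, 0], "rot": [1, 0, 0], "hand": -1}

```text
t: 9.5
ee_pos: [0.5906, 0.1078, 0.1081]
tool_rot: [0.602, 0.372, 0.601, -0.371]
contact_force: [1.4, 3.3, 4.7]
finger_gap: 0.0138
```

```bash
python3 s.py 1
```

```text
9.5 pos [590.64 107.85 108.15] yaw -63.36 j6 -21.7 F [1.38 3.29 4.74] M [ 0.684 -0.144  0.019] e6 -0.09 gap 13.8
[ 0.019  0.023 -0.009  0.032]
```

jog_arm:
  targets:
    - {"travel": [0, 0, 0], "rot": [1, 0, 0], "hand": -1}
    - {"travel": [0, 0, 0], "rot": [1, 0, 0], "hand": -1}
    - {"travel": [0, 0, 0], "rot": [1, 0, 0], "hand": -1}
    - {"travel": [0, 0, 0], "rot": [1, 0, 0], "hand": -1}
    - {"travel": [0, 0, 0], "rot": [1, 0, 0], "hand": -1}
    - {"travel": [0, 0, 0], "rot": [1, 0, 0], "hand": -1}

```text
t: 10.25
ee_pos: [0.5907, 0.1079, 0.1082]
tool_rot: [0.582, 0.403, 0.581, -0.402]
contact_force: [0.7, 3.6, 5.1]
finger_gap: 0.0141
```

```bash
python3 s.py 1
```

```text
10.25 pos [590.73 107.87 108.16] yaw -69.36 j6 -15.7 F [0.71 3.62 5.05] M [ 0.621 -0.19   0.031] e6 -0.09 gap 14.09
[ 0.031  0.032 -0.072 -0.   ]
```

jog_arm:
  targets:
    - {"travel": [0, 0, 0], "rot": [1, 0, 0], "hand": -1}
    - {"travel": [0, 0, 0], "rot": [1, 0, 0], "hand": -1}
    - {"travel": [0, 0, 0], "rot": [1, 0, 0], "hand": -1}
    - {"travel": [0, 0, 0], "rot": [1, 0, 0], "hand": -1}
    - {"travel": [0, 0, 0], "rot": [1, 0, 0], "hand": -1}
    - {"travel": [0, 0, 0], "rot": [1, 0, 0], "hand": -1}

```text
t: 11.0
ee_pos: [0.5908, 0.1079, 0.1082]
tool_rot: [0.56, 0.433, 0.559, -0.431]
contact_force: [1.5, 4.1, 5.4]
finger_gap: 0.0135
```

```bash
python3 s.py 1
```

```text
11.0 pos [590.8  107.93 108.17] yaw -75.36 j6 -9.7 F [1.51 4.14 5.37] M [ 0.757 -0.25   0.066] e6 -0.09 gap 13.52
[0.066 0.058 0.047 0.027]
```

jog_arm:
  targets:
    - {"travel": [0, 0, 0], "rot": [1, 0, 0], "hand": -1}
    - {"travel": [0, 0, 0], "rot": [1, 0, 0], "hand": -1}
    - {"travel": [0, 0, 0], "rot": [1, 0, 0], "hand": -1}
    - {"travel": [0, 0, 0], "rot": [1, 0, 0], "hand": -1}
    - {"travel": [0, 0, 0], "rot": [1, 0, 0], "hand": -1}

```text
t: 11.65
ee_pos: [0.5909, 0.1079, 0.1081]
tool_rot: [0.541, 0.457, 0.54, -0.455]
contact_force: [1.6, 3.7, 5.6]
finger_gap: 0.0136
```

```bash
python3 s.py 1
```

```text
11.65 pos [590.86 107.9  108.13] yaw -80.37 j6 -4.7 F [1.64 3.65 5.6 ] M [ 0.71  -0.248  0.093] e6 -0.09 gap 13.59
[ 0.093  0.021 -0.005  0.017]
```

jog_arm:
  targets:
    - {"travel": [0, 0, 0], "rot": [1, 0, 0], "hand": -1}
    - {"travel": [0, 0, 0], "rot": [1, 0, 0], "hand": -1}
    - {"travel": [0, 0, 0], "rot": [1, 0, 0], "hand": -1}
    - {"travel": [0, 0, 0], "rot": [1, 0, 0], "hand": -1}
    - {"travel": [0, 0, 0], "rot": [1, 0, 0], "hand": -1}
    - {"travel": [0, 0, 0], "rot": [1, 0, 0], "hand": -1}

```text
t: 12.4
ee_pos: [0.5909, 0.1079, 0.1082]
tool_rot: [0.516, 0.485, 0.515, -0.483]
contact_force: [2.5, 3.7, 4.4]
finger_gap: 0.0137
```

```bash
python3 s.py 1
```

```text
12.4 pos [590.94 107.9  108.16] yaw -86.38 j6 1.3 F [2.53 3.66 4.41] M [ 0.727 -0.356  0.071] e6 -0.092 gap 13.65
[ 0.071 -0.057 -0.045 -0.004]
```

jog_arm:
  targets:
    - {"travel": [0, 0.3, -0.5], "rot": [1, 0, 0], "hand": -1}
    - {"travel": [0, 0, 0], "rot": [1, 0, 0], "hand": -1}
    - {"travel": [0, 0, 0], "rot": [1, 0, 0], "hand": -1}
    - {"travel": [0, 0, 0], "rot": [1, 0, 0], "hand": -1}
    - {"travel": [0, 0, 0], "rot": [1, 0, 0], "hand": -1}
    - {"travel": [0, 0, 0], "rot": [1, 0, 0], "hand": -1}

```text
t: 13.15
ee_pos: [0.591, 0.1079, 0.1081]
tool_rot: [0.49, 0.511, 0.489, -0.51]
contact_force: [0.7, 2.7, 5.1]
finger_gap: 0.014
```

```bash
python3 s.py 1
```

```text
13.15 pos [591.03 107.95 108.15] yaw -92.4 j6 7.3 F [0.69 2.67 5.11] M [ 0.668 -0.298  0.067] e6 -0.091 gap 14.0
[ 0.067 -0.031 -0.026 -0.044]
```

jog_arm:
  targets:
    - {"travel": [0, 0, 0], "rot": [1, 0, 0], "hand": -1}
    - {"travel": [0, 0, 0], "rot": [1, 0, 0], "hand": -1}
    - {"travel": [0, 0, 0], "rot": [1, 0, 0], "hand": -1}
    - {"travel": [0, 0, 0], "rot": [1, 0, 0], "hand": -1}
    - {"travel": [0, 0, 0], "rot": [1, 0, 0], "hand": -1}
    - {"travel": [0, 0, 0], "rot": [1, 0, 0], "hand": -1}

```text
t: 13.9
ee_pos: [0.5911, 0.1079, 0.1082]
tool_rot: [0.463, 0.536, 0.462, -0.535]
contact_force: [2.6, 3.8, 4.6]
finger_gap: 0.0139
```

```bash
python3 s.py 1
```

```text
13.9 pos [591.1  107.93 108.15] yaw -98.39 j6 13.3 F [2.63 3.8  4.63] M [ 0.572 -0.294  0.064] e6 -0.091 gap 13.86
[ 0.064  0.017 -0.056 -0.077]
```

jog_arm:
  targets:
    - {"travel": [0, 0, 0], "rot": [1, 0, 0], "hand": -1}
    - {"travel": [0, 0, 0], "rot": [1, 0, 0], "hand": -1}
    - {"travel": [0, 0, 0], "rot": [1, 0, 0], "hand": -1}
    - {"travel": [0, 0, 0], "rot": [1, 0, 0], "hand": -1}
    - {"travel": [0, 0, 0], "rot": [1, 0, 0], "hand": -1}
    - {"travel": [0, 0, 0], "rot": [1, 0, 0], "hand": -1}

```text
t: 14.65
ee_pos: [0.5912, 0.1079, 0.1081]
tool_rot: [0.434, 0.559, 0.433, -0.558]
contact_force: [2.3, 3.1, 5.7]
finger_gap: 0.0141
```

```bash
python3 s.py 1
```

```text
14.65 pos [591.19 107.92 108.13] yaw -104.4 j6 19.3 F [2.33 3.06 5.68] M [ 0.5   -0.222  0.099] e6 -0.091 gap 14.1
[ 0.099  0.047  0.002 -0.067]
```

jog_arm:
  targets:
    - {"travel": [0, 0, 0], "rot": [1, 0, 0], "hand": -1}
    - {"travel": [0, 0, 0], "rot": [1, 0, 0], "hand": -1}
    - {"travel": [0, 0, 0], "rot": [1, 0, 0], "hand": -1}
    - {"travel": [0, 0, 0], "rot": [1, 0, 0], "hand": -1}
    - {"travel": [0, 0, 0], "rot": [1, 0, 0], "hand": -1}
    - {"travel": [0, 0, 0], "rot": [1, 0, 0], "hand": -1}

```text
t: 15.4
ee_pos: [0.5913, 0.1079, 0.1082]
tool_rot: [0.404, 0.581, 0.403, -0.58]
contact_force: [2.6, 3.0, 5.0]
finger_gap: 0.0135
```

```bash
python3 s.py 1
```

```text
15.4 pos [591.25 107.9  108.16] yaw -110.4 j6 25.3 F [2.62 2.97 5.02] M [ 0.543 -0.299  0.023] e6 -0.091 gap 13.48
[ 0.023  0.019 -0.036 -0.018]
```

jog_arm:
  targets:
    - {"travel": [0, 0, 0], "rot": [1, 0, 0], "hand": -1}
    - {"travel": [0, 0, 0], "rot": [1, 0, 0], "hand": -1}
    - {"travel": [0, 0, 0], "rot": [1, 0, 0], "hand": -1}
    - {"travel": [0, 0, 0], "rot": [1, 0, 0], "hand": -1}
    - {"travel": [0, 0, 0], "rot": [1, 0, 0], "hand": -1}
    - {"travel": [0, 0, 0], "rot": [1, 0, 0], "hand": -1}

```text
t: 16.15
ee_pos: [0.5913, 0.1078, 0.1081]
tool_rot: [0.373, 0.602, 0.372, -0.6]
contact_force: [3.4, 2.1, 5.5]
finger_gap: 0.0138
```

```bash
python3 s.py 1
```

```text
16.15 pos [591.3  107.85 108.11] yaw -116.4 j6 31.3 F [3.38 2.07 5.49] M [ 0.519 -0.283  0.079] e6 -0.091 gap 13.81
[ 0.079 -0.025 -0.001 -0.007]
```

jog_arm:
  targets:
    - {"travel": [0, 0, 0], "rot": [1, 0, 0], "hand": -1}
    - {"travel": [0, 0, 0], "rot": [1, 0, 0], "hand": -1}
    - {"travel": [0, 0, 0], "rot": [1, 0, 0], "hand": -1}
    - {"travel": [0, 0, 0], "rot": [1, 0, 0], "hand": -1}
    - {"travel": [0, 0, 0], "rot": [1, 0, 0], "hand": -1}
    - {"travel": [0, 0, 0], "rot": [1, 0, 0], "hand": -1}

```text
t: 16.9
ee_pos: [0.5914, 0.1078, 0.1082]
tool_rot: [0.341, 0.621, 0.34, -0.619]
contact_force: [3.3, 3.1, 4.5]
finger_gap: 0.0136
```

```bash
python3 s.py 1
```

```text
16.9 pos [591.39 107.83 108.16] yaw -122.41 j6 37.4 F [3.31 3.06 4.51] M [ 0.546 -0.407  0.065] e6 -0.091 gap 13.62
[ 0.065  0.066 -0.038 -0.005]
```

jog_arm:
  targets:
    - {"travel": [0, 0, 0], "rot": [1, 0, 0], "hand": -1}
    - {"travel": [0, 0, 0], "rot": [1, 0, 0], "hand": -1}
    - {"travel": [0, 0, 0], "rot": [1, 0, 0], "hand": -1}
    - {"travel": [0, 0, 0], "rot": [1, 0, 0], "hand": -1}
    - {"travel": [0, 0, 0], "rot": [1, 0, 0], "hand": -1}
    - {"travel": [0, 0, 0], "rot": [1, 0, 0], "hand": -1}

```text
t: 17.65
ee_pos: [0.5914, 0.1078, 0.1082]
tool_rot: [0.308, 0.638, 0.307, -0.636]
contact_force: [2.5, 3.1, 5.3]
finger_gap: 0.0137
```

```bash
python3 s.py 1
```

```text
17.65 pos [591.43 107.77 108.15] yaw -128.42 j6 43.4 F [2.47 3.14 5.32] M [ 0.53  -0.409 -0.013] e6 -0.087 gap 13.72
[-0.013  0.053  0.028 -0.014]
```

jog_arm:
  targets:
    - {"travel": [0, 0, 0], "rot": [1, 0, 0], "hand": -1}
    - {"travel": [0, 0, 0], "rot": [1, 0, 0], "hand": -1}
    - {"travel": [0, 0, 0], "rot": [1, 0, 0], "hand": -1}
    - {"travel": [0, 0, 0], "rot": [1, 0, 0], "hand": -1}
    - {"travel": [0, 0, 0], "rot": [1, 0, 0], "hand": -1}
    - {"travel": [0, 0, 0], "rot": [1, 0, 0], "hand": -1}

```text
t: 18.4
ee_pos: [0.5915, 0.1077, 0.1082]
tool_rot: [0.274, 0.653, 0.273, -0.651]
contact_force: [3.7, 3.3, 5.2]
finger_gap: 0.0133
```

```bash
python3 s.py 1
```

```text
18.4 pos [591.48 107.72 108.16] yaw -134.42 j6 49.4 F [3.65 3.35 5.22] M [ 0.498 -0.538  0.042] e6 -0.085 gap 13.26
[ 0.042  0.092  0.015 -0.03 ]
```

jog_arm:
  targets:
    - {"travel": [0, 0, -0.6], "rot": [1, 0, 0], "hand": -1}
    - {"travel": [0, 0, 0], "rot": [1, 0, 0], "hand": -1}
    - {"travel": [0, 0, 0], "rot": [1, 0, 0], "hand": -1}
    - {"travel": [0, 0, 0], "rot": [1, 0, 0], "hand": -1}
    - {"travel": [0, 0, 0], "rot": [1, 0, 0], "hand": -1}
    - {"travel": [0, 0, 0], "rot": [1, 0, 0], "hand": -1}

```text
t: 19.15
ee_pos: [0.5916, 0.1077, 0.1081]
tool_rot: [0.24, 0.666, 0.239, -0.665]
contact_force: [2.8, 2.3, 5.3]
finger_gap: 0.0136
```

```bash
python3 s.py 1
```

```text
19.15 pos [591.57 107.7  108.14] yaw -140.37 j6 55.3 F [2.79 2.27 5.29] M [ 0.239 -0.352  0.451] e6 0.305 gap 13.6
[0.451 0.308 0.252 0.196]
```

```bash
python3 s.py 1; python3 s.py 1
```

```text
19.3 pos [591.58 107.7  108.15] yaw -140.36 j6 55.3 F [2.29 2.13 5.32] M [ 0.364 -0.364  0.196] e6 0.226 gap 13.22
[0.196 0.209 0.198 0.205]
19.45 pos [591.56 107.73 108.16] yaw -140.36 j6 55.3 F [1.59 1.99 5.32] M [ 0.351 -0.386  0.205] e6 0.221 gap 14.19
[0.205 0.162 0.274 0.192]
```

Bottom felt: the torque holds steady at 0.20 N m, below 0.35, with contact at about yaw -134.6°. I'll back off 94.5° of commanded turn, which is about 5.5° of wind-up plus a quarter turn.

jog_arm:
  targets:
    - {"travel": [0, 0, 0], "rot": [-3, 0, 0], "hand": -1}
    - {"travel": [0, 0, 0], "rot": [-3, 0, 0], "hand": -1}
    - {"travel": [0, 0, 0], "rot": [-3, 0, 0], "hand": -1}
    - {"travel": [0, 0, 0], "rot": [-3, 0, 0], "hand": -1}
    - {"travel": [0, 0, 0], "rot": [-3, 0, 0], "hand": -1}
    - {"travel": [0, 0, 0], "rot": [-3, 0, 0], "hand": -1}
    - {"travel": [0, 0, 0], "rot": [-3, 0, 0], "hand": -1}
    - {"travel": [0, 0, 0], "rot": [-3, 0, 0], "hand": -1}

```text
t: 20.4
ee_pos: [0.5913, 0.1079, 0.1081]
tool_rot: [0.374, 0.601, 0.373, -0.6]
contact_force: [1.8, 1.8, 5.4]
finger_gap: 0.0137
```

jog_arm:
  targets:
    - {"travel": [0, 0, 0], "rot": [-3, 0, 0], "hand": -1}
    - {"travel": [0, 0, 0], "rot": [-3, 0, 0], "hand": -1}
    - {"travel": [0, 0, 0], "rot": [-3, 0, 0], "hand": -1}
    - {"travel": [0, 0, 0], "rot": [-3, 0, 0], "hand": -1}
    - {"travel": [0, 0, 0], "rot": [-3, 0, 0], "hand": -1}
    - {"travel": [0, 0, 0], "rot": [-3, 0, 0], "hand": -1}
    - {"travel": [0, 0, 0], "rot": [-3, 0, 0], "hand": -1}
    - {"travel": [0, 0, 0], "rot": [-3, 0, 0], "hand": -1}

```text
t: 21.2
ee_pos: [0.591, 0.108, 0.1081]
tool_rot: [0.49, 0.51, 0.49, -0.51]
contact_force: [1.1, 2.5, 6.3]
finger_gap: 0.0139
```

jog_arm:
  targets:
    - {"travel": [0, 0, 0], "rot": [-3, 0, 0], "hand": -1}
    - {"travel": [0, 0, 0], "rot": [-3, 0, 0], "hand": -1}
    - {"travel": [0, 0, 0], "rot": [-3, 0, 0], "hand": -1}
    - {"travel": [0, 0, 0], "rot": [-3, 0, 0], "hand": -1}
    - {"travel": [0, 0, 0], "rot": [-3, 0, 0], "hand": -1}
    - {"travel": [0, 0, 0], "rot": [-3, 0, 0], "hand": -1}
    - {"travel": [0, 0, 0], "rot": [-3, 0, 0], "hand": -1}
    - {"travel": [0, 0, 0], "rot": [-3, 0, 0], "hand": -1}

```text
t: 22.0
ee_pos: [0.5907, 0.108, 0.1081]
tool_rot: [0.585, 0.397, 0.585, -0.397]
contact_force: [0.9, 2.1, 6.8]
finger_gap: 0.0138
```

```bash
python3 s.py 1
```

```text
22.0 pos [590.73 107.95 108.12] yaw -68.28 j6 -16.8 F [0.91 2.14 6.78] M [ 0.37  -0.065 -0.041] e6 0.377 gap 13.81
[-0.041  0.008  0.063  0.064]
```

jog_arm:
  targets:
    - {"travel": [0, 0, 0], "rot": [-3, 0, 0], "hand": -1}
    - {"travel": [0, 0, 0], "rot": [-3, 0, 0], "hand": -1}
    - {"travel": [0, 0, 0], "rot": [-3, 0, 0], "hand": -1}
    - {"travel": [0, 0, 0], "rot": [-3, 0, 0], "hand": -1}
    - {"travel": [0, 0, 0], "rot": [-3, 0, 0], "hand": -1}
    - {"travel": [0, 0, 0], "rot": [-3, 0, 0], "hand": -1}
    - {"travel": [0, 0, 0], "rot": [-3, 0, 0], "hand": -1}
    - {"travel": [0, 0, 0], "rot": [-1.5, 0, 0], "hand": -1}

```text
t: 22.95
ee_pos: [0.5905, 0.1078, 0.1081]
tool_rot: [0.651, 0.275, 0.651, -0.276]
contact_force: [0.8, 1.2, 7.4]
finger_gap: 0.0135
```

jog_arm:
  targets:
    - {"travel": [0, 0, 0], "rot": [0, 0, 0], "hand": -1}
    - {"travel": [0, 0, 0], "rot": [0, 0, 0], "hand": -1}
    - {"travel": [0, 0, 0], "rot": [0, 0, 0], "hand": -1}

```text
t: 23.25
ee_pos: [0.5905, 0.1078, 0.1081]
tool_rot: [0.651, 0.275, 0.651, -0.276]
contact_force: [0.4, 2.5, 6.9]
finger_gap: 0.0136
```

```bash
python3 s.py 1
```

```text
23.25 pos [590.49 107.82 108.14] yaw -45.89 j6 -39.1 F [0.39 2.45 6.86] M [ 0.309 -0.008  0.047] e6 0.051 gap 13.63
[0.047 0.023 0.054 0.093]
```

Now at -45.9°, as planned. I'll reduce the grip, open, and lift straight up.

jog_arm:
  targets:
    - {"travel": [0, 0, 0], "rot": [0, 0, 0], "hand": -1}
    - {"travel": [0, 0, 0], "rot": [0, 0, 0], "hand": -1}
    - {"travel": [0, 0, 0], "rot": [0, 0, 0], "hand": -0.4}
    - {"travel": [0, 0, 0], "rot": [0, 0, 0], "hand": 0}
    - {"travel": [0, 0, 0], "rot": [0, 0, 0], "hand": 0}
    - {"travel": [0, 0, 0], "rot": [0, 0, 0], "hand": 0}
  grip_force: 8

```text
t: 24.0
ee_pos: [0.59, 0.108, 0.1064]
tool_rot: [0.651, 0.275, 0.652, -0.276]
contact_force: [0.6, -0.2, -0.1]
finger_gap: 0.0427
```

jog_arm:
  targets:
    - {"travel": [-10, 0, 0], "rot": [0, 0, 0], "hand": 0}
    - {"travel": [-15, 0, 0], "rot": [0, 0, 0], "hand": 0}
    - {"travel": [-15, 0, 0], "rot": [0, 0, 0], "hand": 0}
    - {"travel": [-20, 0, 0], "rot": [0, 0, 0], "hand": 0}
    - {"travel": [-20, 0, 0], "rot": [0, 0, 0], "hand": 1}
    - {"travel": [-20, 0, 0], "rot": [0, 0, 0], "hand": 1}
    - {"travel": [0, 0, 0], "rot": [0, 0, 0], "hand": 1}
    - {"travel": [0, 0, 0], "rot": [0, 0, 0], "hand": 1}

```text
t: 24.8
ee_pos: [0.5912, 0.1084, 0.2089]
tool_rot: [0.652, 0.276, 0.65, -0.275]
contact_force: [0.7, 0.2, -0.0]
finger_gap: 0.0758
```

```bash
python3 s.py; python3 - <<'E'
from h import *
import pickle
c=camera_info("wrist");a=snapshot("wrist")[:,:,::-1];pickle.dump(c,open("w2.pkl","wb"))
p=proj(0,[[.5905,.1075,.138]],c)[0];print(p)
x,y=int(p[0])-70,int(p[1])-70
print(x,y)
b=cv2.convertScaleAbs(a[max(y,0):y+140,x:x+140],alpha=1.2,beta=15)
cv2.imwrite("pics/w2.png",cv2.resize(b,(580,580),interpolation=2))
cv2.imwrite("pics/t2.png",snapshot("top")[:,:,::-1])
E
```

```text
24.8 pos [591.19 108.44 208.86] yaw -45.86 j6 -39.2 F [ 0.69  0.15 -0.04] M [-0.018 -0.024  0.001] e6 0.0 gap 75.81
[279.21236868 217.82508334]
209 147
```

View pics/w2.png

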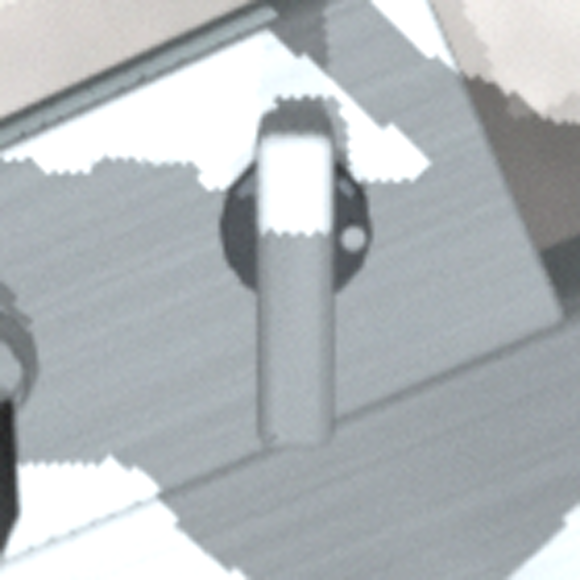

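The view shows the bar aligned with the open fingers (columns 258–332), which confirms the bar angle. The collar mark is at crop (352,238). I'll check whether that matches the first pictures, where the bar may have hidden it.

```bash
python3 - <<'E'
from h import *
import pickle
c2=pickle.load(open("w2.pkl","rb"));c1=pickle.load(open("w1.pkl","rb"))
k=140/580
m=ray(0,(209+352*k,147+238*k),.092,c2); o=ray(0,(209+295*k,147+230*k),.092,c2)
print("mark",m,o,np.linalg.norm(m-o),np.degrees(np.arctan2(*(m-o)[1::-1])))
p1=proj(0,[m,o],c1);print("w1",p1,"c2crop",(p1-[225,165])*5)
pt=proj("top",[m,o]);print("top",pt)
A=[]
for f in("top0","t2"):
    i=cv2.imread(f"pics/{f}.png")[205:240,225:263];A.append(cv2.resize(cv2.convertScaleAbs(i,alpha=1.3),(380,350),interpolation=2))
cv2.imwrite("pics/cmp.png",np.hstack(A));print((pt-[225,205])*10)
E
```

```text
mark [0.60103125 0.11469906 0.092     ] [0.59128704 0.1076408  0.092     ] 0.01203198226706071 35.917896608635594
w1 [[284.99113004 220.16989044]
 [281.77663585 207.11612278]] c2crop [[299.95565021 275.84945218]
 [283.88317924 210.58061388]]
top [[239.03301697 217.1461841 ]
 [242.60190325 222.1648395 ]]
[[140.33016973 121.46184097]
 [176.01903245 171.64839499]]
```

View pics/cmp.png

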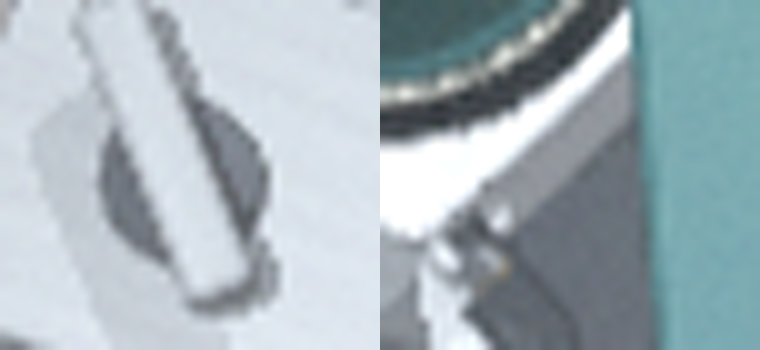

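```bash
python3 -c "
from plant import *
print(close_job(),state()['t'])"
```

```text
the job is handed in; nothing more can be done
the job is handed in; nothing more can be done
```

I turned the tee bar about 163° clockwise until it bottomed, backed it off, let go and lifted clear. The job was handed in at about 25 s of the 64 s.

- **Bottom:** the resistance appeared at a bar angle of about -134.6° and held steady at about 0.20 N m, against the collar's 0.35 N m. The first reading as the move ended was 0.45 N m. It settled to 0.20 N m within 0.15 s. I took most of that spike as noise and motion effects, but that is not proven.
- **Back-off:** I turned it back 94.5°, which is about 89° from where the tip first met the pad. The difference is the wind-up against the pad.
- **Release:** a wrist picture after letting go shows the bar at the released angle of about -46°. The arm was about 0.2 m up, touching nothing, with wrist forces near zero.
- **Collar:** its mark is now at a spot the bar hid in the first pictures, which fits a collar that did not turn. A slip of a few degrees can't be ruled out.
- **Bystanders:** I never went near the trim knob, check weight, screwdriver or bolt seal. I did not check them afterwards in a clear picture, because the arm was in the way in the last top view.

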